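# Secure a thread reel on its spindle with an R-clip

## Task

Push the thread reel back along its spindle until it sits against the stand, so that the drilled eye in the spindle's flat end comes clear. Then take the R-clip from its wooden rest, feel its straight leg into the eye and press it gently down until its bow has sprung over the spindle and the clip is fully home; never force it against the stand, leave the spools and the tack tin alone, and let go.

Things in the scene. Friction and masses are not known exactly. Their poses are not given: they have to be found in the camera images.
- stand: Grey reel stand fixed to the table; origin under its 130 x 90 x 12 mm base, z up; the spindle's free end points to its -x (towards the robot). Upright at x +26 to +38 mm, 56 mm wide, 111 mm tall. Steel spindle along x at y 0, axis z 85 mm; its free end is flattened: 30 mm wide (y), 12 mm thick, top face z 91 mm, rounded sides, ending 12 mm beyond the eye.
- spindle_ref (a point): Point fixed to the stand on the spindle's top face where the pushed-back reel's hub ends: stand frame x -38, y 0, z 91 mm, axes as the stand's. The eye, a vertical through hole of 5.2 mm diameter with a slight chamfer, lies 6 to 28 mm from here towards the free end (stand -x), at y 0: the spindle is clamped and does not shift, but sticks out differently each time.
- reel (a joint): Slide of the thread reel on the spindle, m: 0 = back against the upright; grows towards the free end (stand -x), at most 0.048. Starts forward, covering the eye. At 0 its front flange (wood, 64 mm diameter) has its face at stand x -26 mm, and a 32 mm hub ends at x -38 mm. About 3 N friction; stays where left. Push the flange above the hub (z 101 to 117 mm).
- clip: R-clip, steel wire, 0.06 to 0.1 kg, upright in clip_rest. Origin: leg axis, underside of its coil (10 mm diameter, 8 mm tall), which lands on the eye's mouth when home; z up. Straight leg: 4 mm diameter, down to z -27 mm, blunt tip 3.2 mm. Black grip block 14 (x) x 22 (y) mm, z 12 to 48 mm, centred on the leg axis. More than 30 N between clip and stand is forcing it.
- clip_bow (a joint): Opening of the springy bow, rad: 0 relaxed, about 0.2 when forced over. The bow hangs on the clip's +y side, out to y 21, down to z -23 mm; a kink at y 12.5, z -13.5 mm must pass the spindle's rounded side and spring under it, so clip y must lie across the spindle, either way round. It rubs from about 15 mm above home; forcing it over takes 4 to 12 N; it springs in about 8 mm above home.
- clip_rest: Wooden clip rest fixed to the table: base 60 x 70 x 10 mm, on it a block 44 (x) x 16.5 (y) mm up to z 40 mm; origin under its middle. The clip's leg stands loosely in a 7 mm hole in the block, its coil on the block's top, the bow hanging free on the +y side.
- spool_white: Bystander: wooden spool of white thread, 34 mm diameter, 44 mm tall, upright; origin under its middle. Leave alone.
- spool_brown: Bystander: wooden spool of brown thread, 36 mm diameter, 50 mm tall, upright; origin under its middle. Leave alone.
- tack_tin: Bystander: round tin of tacks, 68 mm diameter, 20 mm tall; origin under its middle. Leave alone.

How it is judged:
By the outcome, as a careful person would: the job done as asked, in the order asked, and still so for the second after the job is handed in, with the robot touching nothing.
It also fails if it takes over 72 s, if anything falls off the work surface, if the arm or the gripper's body presses on something with over 40 N, if the wrist force passes 120 N, or if a joint passes its speed limit or range.

## Robot

A 6-joint arm with a two-finger parallel gripper is mounted at the origin on a cart in front of the work surface, level with it; the furniture and walls round the work are solid. World frame = base frame: x ahead of the robot, y to its left, z up, the work surface at z = 0. Lengths are in m, angles in degrees, forces in N, time in s.
With the tool pointing down it reaches from about 0.4 to 0.825 m from the base axis. Payload 7 kg.
Tool frame: the origin (TCP) lies at the very end of the fingers, on their centre line; the grasp point (between the pads) lies 19 mm behind it; z points along the fingers, y is the line along which they close (so a half turn about z gives the same grasp; the last joint's range is limited). The gripper opens to 88 mm and grips with 3 to 60 N. Pads are 19 mm wide; open, the fingers measure 130 mm over their backs; the gripper's body (78 mm by 193 mm) begins 47 mm behind the grasp point.
Start: joints at [-51.389, 20.546, 0.682, 0, -70.136, -16.507], TCP at [0.254, -0.625, 0.227] pointing down, gripper open.
Joint ranges: [-176.03, 176.03], [-82.01, 121.73], [-58.28, 71.71], [-173.87, 95.51], [-174.79, -0.11], [-173.66, 173.66]. Speed limits (degrees/s): [136.94, 136.94, 172.46, 180, 180, 180].

## Interface

Orientations are given as [roll, pitch, yaw] about the fixed x, y, z axes, in that order (R = Rz(yaw) Ry(pitch) Rx(roll)).
In Python, from plant import get_state, imaging, r, finder gives the robot as it stands.
- The arm moves only by the shell command python3 -m handwheel 'ROWS' [FORCE]. ROWS is JSON, a list of rows, each a list of 5 numbers: the closure, from 0 (fully open) to 1 (shut), then the shift along the world's x, y, z in cm, then the turn about the world's z in degrees. A call has 1 to 8 rows; each row is the pose to reach, as a shift and turn from the pose commanded when the call began; what a row does not reach only later rows make up. A row lasts 1/8 s, in which the tool goes at most 62.5 mm and 10.7 degrees, less where a joint would pass 70% of its speed; a pose out of reach is approached as far as the arm can. A call with a gripper value outside its range is refused whole. The fingers move at their own pace and stop on an object; FORCE is the grip in N (left out, the last holds). Time passes only in rows, so rows that repeat a pose let the fingers close. It gives the time, the measured TCP pose, the force, the opening and the grip force at its end, in the units of the state.
- get_state(): the state, without advancing time (a new reading comes with each control period).
- imaging.capture(name): name is "scene" or "top"; returns (picture, depth): 384x512x3 uint8, red, green, blue; 384x512 float32, m along the optical axis (not along the pixel's ray), 0 where there is no reading.
- imaging.get_calibration(name): a dict with "fx", "fy", "cx", "cy" (pixels), "dist" ([k1, k2, p1, p2, k3] as OpenCV has them; the pictures are not rectified), "rvec" (rotation vector, rad) and "tvec" (3), from world to camera coordinates, as OpenCV has them. Camera axes: x right, y down, z forward; pixel columns grow to the right and rows downward; lengths in m; the calibration is good to about 2 mm. A picture is of the moment at which its call begins. get_calibration takes no time and is no camera call.
- r.close_job(): hands the job in; it is judged then, once.
Trained networks look in the newest picture that a camera, given by its name, has taken for a name from the list of things; names that differ only in an ending like _2 or _b are one class to them, and where a whole thing is asked for, a point or a joint stands for the part that bears it (a point fixed in the world has none). Each returns a list of dicts, best first, with "p" (0 to 1); they miss things now and then, are a little off and sometimes report something else, mostly with a low value. They report only what shows in the picture. A call takes as long as a camera call.
- finder.cut_out(camera, query): "region" (384x512 bool, what is visible of it) and "pixel" ([column, row] in pixels, amid what is visible of it).
The state is a dict: "time_s": time; "joints": joint angles; "qd": joint speeds; "joint_torque": joint torques, N m; "tcp_pos": TCP position; "eef_rot": TCP orientation; "contact_force": force on the tool from outside, world axes, zero at the start; "moment": the same for the moment, N m; "gripper_width": finger opening in m; "gripper_force": force on a finger pad.
Only numpy, scipy, OpenCV 4.12 (cv2) and the standard library are available. Lean on these libraries where they do the work, as an engineer would, in place of code of your own. Each camera call takes 0.05 s, during which the arm holds its last target. There are 200 camera calls.

## Working session

There is one attempt and no reset: what is moved stays moved. The work goes in short steps, Python scripts to look and compute and a shell command to move; the robot and the scene stay as the last step left them, time stands still between calls to the robot, and variables do not carry over. Pictures are saved under pics/ and viewed, at most 10 in all, crops included, and the job is handed in when it is done.

```bash
ls; mkdir -p pics
cat > h.py <<'E'
import numpy as np, cv2
from plant import get_state, imaging, r, finder
def pts(cam, depth, mask=None):
    c=imaging.get_calibration(cam); K=np.array([[c['fx'],0,c['cx']],[0,c['fy'],c['cy']],[0,0,1.]])
    m=depth>0
    if mask is not None: m&=mask
    v,u=np.nonzero(m); z=depth[v,u]
    n=cv2.undistortPoints(np.stack([u,v],1).astype(float)[:,None],K,np.array(c['dist'],float))[:,0]
    P=np.c_[n*z[:,None],z]; R=cv2.Rodrigues(np.array(c['rvec'],float))[0]
    return (P-np.array(c['tvec']).ravel())@R, u, v
def proj(cam,X):
    c=imaging.get_calibration(cam); K=np.array([[c['fx'],0,c['cx']],[0,c['fy'],c['cy']],[0,0,1.]])
    return cv2.projectPoints(np.array(X,float).reshape(-1,1,3),np.array(c['rvec'],float),np.array(c['tvec'],float),K,np.array(c['dist'],float))[0][:,0]
E
python3 - <<'E'
from h import *
for cam in ['scene','top']:
    p,d=imaging.capture(cam); cv2.imwrite(f'pics/{cam}0.png',p[:,:,::-1]); np.savez(f'{cam}0.npz',p=p,d=d)
    c=imaging.get_calibration(cam);R=cv2.Rodrigues(np.array(c['rvec'],float))[0];print(cam,c['fx'],-R.T@np.array(c['tvec']).ravel(),R[2])
    for q in ['stand','reel','clip','clip_rest','spool_white','spool_brown','tack_tin']:
        for o in finder.cut_out(cam,q)[:2]:
            if o['p']<.3: continue
            P,_,_=pts(cam,d,o['region']); 
            print(q,round(o['p'],2),o['pixel'],len(P),np.round(np.median(P,0),3) if len(P) else'',np.round(np.percentile(P,[2,98],axis=0),3).tolist() if len(P) else '')
print(get_state())
E
```

```text
pics
scene 417.74573893714125 [ 0.16833941 -0.36688516  0.4717621 ] [ 0.5163862   0.71928036 -0.46473762]
stand 0.95 [245.8, 186.0] 2706 [0.619 0.304 0.036] [[0.559, 0.266, 0.003], [0.692, 0.361, 0.111]]
reel 0.68 [231.1, 174.6] 825 [0.584 0.308 0.093] [[0.556, 0.289, 0.004], [0.63, 0.431, 0.114]]
clip 0.78 [266.6, 247.4] 322 [0.506 0.075 0.073] [[0.501, 0.068, 0.043], [0.518, 0.087, 0.088]]
clip_rest 0.64 [271.4, 283.0] 1102 [0.5  0.07 0.01] [[0.473, 0.045, 0.003], [0.542, 0.109, 0.041]]
clip_rest 0.61 [271.5, 249.4] 326 [0.506 0.076 0.072] [[0.501, 0.068, 0.042], [0.518, 0.092, 0.088]]
spool_white 0.93 [341.3, 255.9] 390 [0.627 0.03  0.033] [[0.62, 0.019, 0.003], [0.649, 0.047, 0.045]]
spool_brown 0.84 [181.4, 186.0] 306 [0.533 0.453 0.026] [[0.522, 0.446, -0.0], [0.567, 0.506, 0.051]]
tack_tin 0.69 [325.5, 233.3] 730 [0.678 0.117 0.012] [[0.646, 0.083, 0.001], [0.713, 0.15, 0.019]]
top 411.6019146359469 [0.39034429 0.23257267 1.05324151] [ 0.21661736  0.02344836 -0.97597495]
stand 0.59 [232.1, 178.2] 1748 [0.624 0.31  0.078] [[0.563, 0.269, 0.008], [0.691, 0.36, 0.114]]
reel 0.63 
[... 779 characters left out ...]
, 0.021]]
{'time_s': 0.8, 'joints': array([-5.13912829e+01,  2.05446700e+01,  6.81154081e-01, -2.06889590e-03,
       -7.01358092e+01, -1.65082223e+01]), 'qd': array([-0.04285625,  0.04586848, -0.15356862, -0.01007922,  0.02480868,
        0.05986555]), 'joint_torque': array([-8.95175745e-04, -5.82277215e+01,  2.93287092e+01,  7.00217798e+00,
        1.27647628e-02, -1.77417633e-05]), 'tcp_pos': array([ 0.25394955, -0.62536983,  0.2265677 ]), 'eef_rot': array([-1.79999906e+02,  2.05736514e-03, -1.57900208e+02]), 'contact_force': array([ 0.52520693,  0.3699757 , -0.06600705]), 'moment': array([-0.01898521,  0.05132583,  0.01507463]), 'gripper_force': 0.0, 'gripper_width': 0.08784812079080889}
```

Run:
```python
from h import *
t=np.load('top0.npz');s=np.load('scene0.npz')
a=cv2.resize(t['p'][130:280,150:370],None,fx=3.6,fy=3.6,interpolation=2)[:,:,::-1]
b=cv2.resize(s['p'][140:300,160:370],None,fx=3.6,fy=3.6,interpolation=2)[:,:,::-1]
cv2.imwrite('pics/a.png',a);cv2.imwrite('pics/b.png',b)
# orientation
for cam,zf in(('top',t),('scene',s)):
    P,u,v=pts(cam,zf['d'])
    def rect(name,m):
        q=(P[m][:,:2]*1000).astype(np.float32); rr=cv2.minAreaRect(q); print(cam,name,len(q),np.round(rr[0],1),np.round(rr[1],1),round(rr[2],1),'med',np.round(np.median(P[m],0),4))
    x,y,z=P.T
    n=lambda cx,cy,w:(abs(x-cx)<w)&(abs(y-cy)<w)
    rect('standbase',n(.63,.315,.1)&(abs(z-.012)<.004))
    rect('upright top',n(.64,.315,.1)&(abs(z-.111)<.003)&(x>.635))
    rect('reel',n(.6,.315,.1)&(z>.098)&(x<.63))
    rect('spindle end',n(.57,.3,.1)&(abs(z-.091)<.004))
    rect('restbase',n(.51,.08,.05)&(abs(z-.010)<.003))
    rect('restblock',n(.51,.08,.05)&(abs(z-.040)<.003))
    rect('grip',n(.51,.08,.05)&(abs(z-.088)<.004))
```

```text
top standbase 704 [638.8 315.5] [ 90.1 129.4] 80.7 med [0.6419 0.294  0.0119]
top upright top 100 [670.4 309.8] [55.8 12.2] 79.6 med [0.6701 0.3089 0.1107]
top reel 430 [590.9 322.7] [54.  63.3] 80.9 med [0.5949 0.322  0.1063]
top spindle end 147 [615.1 318.4] [ 61.8 112.6] 81.9 med [0.634  0.3132 0.0909]
top restbase 406 [512.5  79. ] [60.2 71.1] 23.4 med [0.51   0.0859 0.0098]
top restblock 68 [510.1  83.2] [44.1 25.7] 25.3 med [0.5043 0.0787 0.0404]
top grip 52 [512.5  79.9] [13.7 21.1] 31.1 med [0.5126 0.0801 0.0875]
scene standbase 1034 [635.3 312.9] [ 92.3 131. ] 79.8 med [0.6236 0.3059 0.0119]
scene upright top 64 [666.8 308.1] [54.1 12.1] 80.6 med [0.6653 0.3067 0.1105]
scene reel 331 [587.9 321.3] [55.6 63.4] 82.8 med [0.5887 0.3134 0.1058]
scene spindle end 223 [613.7 315.5] [ 61.5 117.7] 78.5 med [0.6054 0.3032 0.0908]
scene restbase 647 [509.4  78.8] [60.1 70.5] 24.0 med [0.504  0.0677 0.0097]
scene restblock 144 [507.5  83.7] [46.3 27.7] 23.4 med [0.5029 0.0756 0.0398]
scene grip 79 [509.1  78.1] [13.1 21.2] 21.0 med [0.5082 0.0765 0.0873]
```

View pics/a.png

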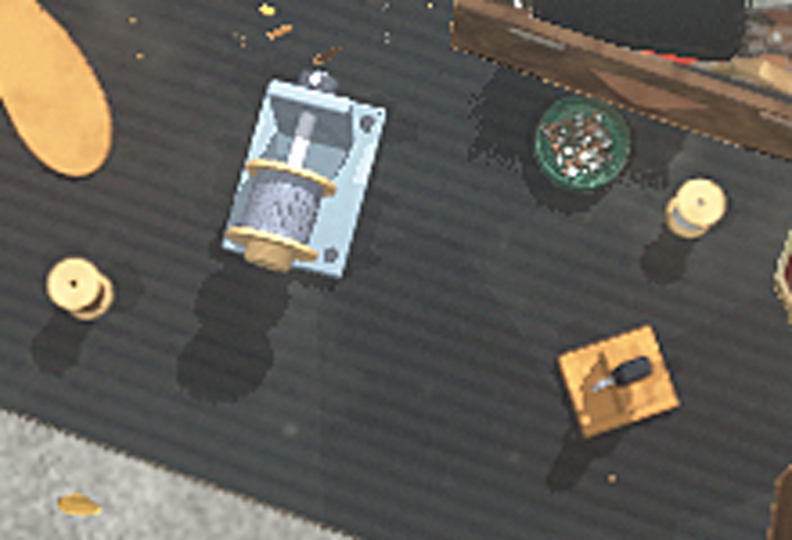

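View pics/b.png

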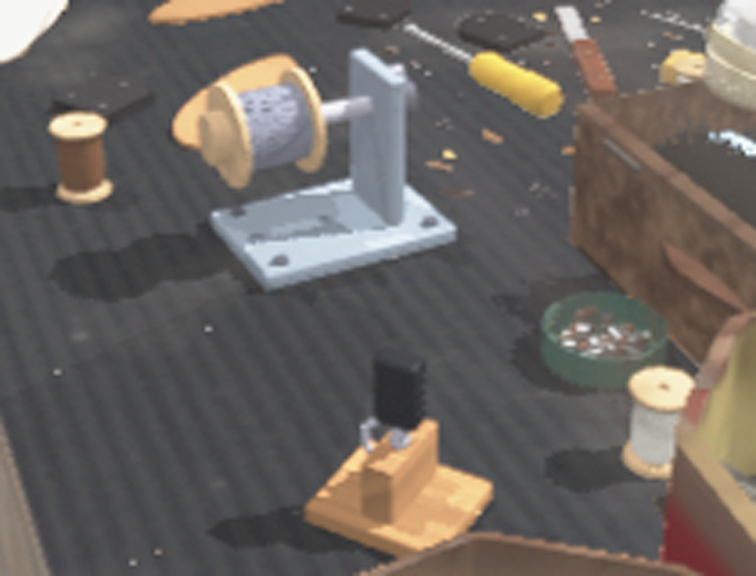

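The top crop shows the stand (crop 300,180) with the reel forward over its spindle. The clip stands in its rest at (630,372) with its bow on the left-front side, so clip +y points to world (-0.40, 0.915). The tin and spools stand well apart. In the scene crop the clip is at (398,390) and the reel at (260,120).

Now a check of heights along the path.

Run:
```python
from h import *
for cam in('top','scene'):
    P,u,v=pts(cam,np.load(cam+'0.npz')['d']); x,y,z=P.T
    for yc in np.arange(-.6,.6,.1):
        print(cam,round(yc,1),[ (round(xc,1),round(float(z[m].max()),2)) for xc in np.arange(.2,.85,.1) if (m:=(abs(x-xc)<.05)&(abs(y-yc)<.05)).sum()>5])
```

```text
top -0.6 [(np.float64(0.2), -0.73)]
top -0.5 [(np.float64(0.2), -0.73)]
top -0.4 [(np.float64(0.2), -0.73), (np.float64(0.5), 0.0), (np.float64(0.6), 0.01), (np.float64(0.7), 0.02), (np.float64(0.8), 0.1)]
top -0.3 [(np.float64(0.2), -0.01), (np.float64(0.3), 0.1), (np.float64(0.4), 0.1), (np.float64(0.5), 0.14), (np.float64(0.6), 0.14), (np.float64(0.7), 0.14), (np.float64(0.8), 0.08)]
top -0.2 [(np.float64(0.2), -0.63), (np.float64(0.3), 0.11), (np.float64(0.4), 0.08), (np.float64(0.5), 0.14), (np.float64(0.6), 0.12), (np.float64(0.7), 0.14), (np.float64(0.8), 0.08)]
top -0.1 [(np.float64(0.2), -0.63), (np.float64(0.3), 0.11), (np.float64(0.4), 0.1), (np.float64(0.5), 0.14), (np.float64(0.6), 0.14), (np.float64(0.7), 0.14), (np.float64(0.8), 0.1)]
top -0.0 [(np.float64(0.2), -0.0), (np.float64(0.3), 0.0), (np.float64(0.4), 0.1), (np.float64(0.5), 0.1), (np.float64(0.6), 0.14), (np.float64(0.7), 0.14), (np.float64(0.8), 0.1)]
top 0.1 [(np.float64(0.2), 0.0), (np.float64(0.3), 0.0), (np.float64(0.4), 0.01), (np.float64(0.5), 0.09), (np.float64(0.6), 0.02), (np.float64(0.7), 0.1), (np
[... 1359 characters left out ...]
loat64(0.2), 0.2), (np.float64(0.3), 0.0), (np.float64(0.4), 0.0), (np.float64(0.5), 0.09), (np.float64(0.6), 0.04), (np.float64(0.7), 0.1), (np.float64(0.8), 0.17)]
scene 0.2 [(np.float64(0.4), 0.0), (np.float64(0.5), 0.0), (np.float64(0.6), 0.0), (np.float64(0.7), 0.1), (np.float64(0.8), 0.16)]
scene 0.3 [(np.float64(0.4), 0.0), (np.float64(0.5), 0.0), (np.float64(0.6), 0.12), (np.float64(0.7), 0.11), (np.float64(0.8), 0.01)]
scene 0.4 [(np.float64(0.4), 0.0), (np.float64(0.5), 0.05), (np.float64(0.6), 0.1), (np.float64(0.7), 0.01), (np.float64(0.8), 0.02)]
scene 0.5 [(np.float64(0.4), 0.0), (np.float64(0.5), 0.05), (np.float64(0.6), 0.05), (np.float64(0.7), 0.01), (np.float64(0.8), 0.01)]
```

```bash
python3 -m handwheel '[[0.5,3,5,1,-5],[1,6,10,2,-10],[1,9,16,2,-20],[1,12,22,2,-31],[1,15,28,2,-31],[1,17,34,2,-31],[1,19,40,2,-31],[1,21,45.5,2,-31]]'; python3 -m handwheel '[[1,2,6,-1,-0.6],[1,4,12,-2,-0.6],[1,5,18,-3,-0.6],[1,6,24,-4,-0.6],[1,7,30,-5,-0.6],[1,8,36,-6,-0.6],[1,8.2,42,-7,-0.6],[1,8.4,49,-8,-0.6]]'
python3 - <<'E'
from h import *
P,u,v=pts('top',np.load('top0.npz')['d'])
Q,_,_=pts('scene',np.load('scene0.npz')['d']); P=np.r_[P,Q]
m=(np.hypot(P[:,0]-.511,P[:,1]-.079)<.13)&(P[:,2]>.05)&(np.hypot(P[:,0]-.511,P[:,1]-.079)>.02)
d=(P[m,:2]-[.511,.079]); R=np.array([[np.cos(np.radians(23.7)),np.sin(np.radians(23.7))],[-np.sin(np.radians(23.7)),np.cos(np.radians(23.7))]])
q=np.c_[d@R.T,P[m,2]]; print(len(q)); print(np.round(q[np.argsort(-q[:,1])][::25],3).tolist())
E
```

```text
time_s: 1.8
tcp_pos: [0.4581, -0.186, 0.247]
eef_rot: [180.0, 0.1, 171.1]
contact_force: [2.3, -1.2, 0.7]
gripper_width: 0.0135
gripper_force: 0.0
time_s: 2.8
tcp_pos: [0.5414, 0.2959, 0.1676]
eef_rot: [180.0, 0.0, 170.5]
contact_force: [0.9, -0.7, -0.8]
gripper_width: 0.0001
gripper_force: 0.0
0
[]
```

```bash
python3 -m handwheel '[[1,0,0.9,0,0],[1,0,0.9,-3,0],[1,0,0.9,-6,0],[1,0,0.9,-6,0]]'
python3 - <<'E'
from h import *
from h import get_state
s=get_state();print(s['tcp_pos'],s['contact_force'])
p,d=imaging.capture('top');np.savez('top1.npz',p=p,d=d)
P,u,v=pts('top',d)
# fingertips region check: gripper pts
c=p[130:280,150:370];cv2.imwrite('pics/c.png',cv2.resize(c,None,fx=3.6,fy=3.6,interpolation=2)[:,:,::-1])
E
```

```text
time_s: 3.3
tcp_pos: [0.5402, 0.3013, 0.1058]
eef_rot: [-179.8, -0.2, 170.5]
contact_force: [0.1, 0.4, 0.5]
gripper_width: 0.0
gripper_force: 0.0
[0.54024091 0.30131368 0.10582885] [0.14167727 0.37231019 0.5378834 ]
```

View pics/c.png

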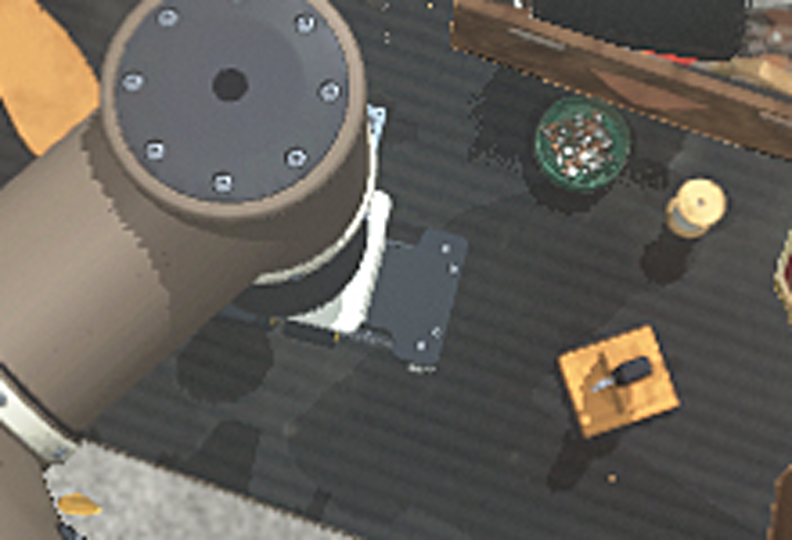

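The top crop shows the wrist over the reel and the fingers hidden beneath it. The TCP is 28 mm short laterally, so I'll shift across and then push.

```bash
python3 -m handwheel '[[1,0.45,2.8,0,0],[1,0.45,2.8,0,0]]'; python3 -m handwheel '[[1,0.6,-0.1,0,0],[1,1.2,-0.2,0,0],[1,1.8,-0.3,0,0],[1,2.4,-0.4,0,0],[1,3.0,-0.5,0,0],[1,3.5,-0.58,0,0],[1,3.9,-0.65,0,0],[1,4.2,-0.7,0,0]]'; python3 -m handwheel '[[1,0.3,-0.05,0,0],[1,0.6,-0.1,0,0],[1,0.8,-0.13,0,0]]'
```

```text
time_s: 3.6
tcp_pos: [0.5473, 0.3326, 0.1098]
eef_rot: [179.9, 0.1, 170.6]
contact_force: [0.3, -0.8, -0.0]
gripper_width: 0.0
gripper_force: 0.0
time_s: 4.6
tcp_pos: [0.5881, 0.3236, 0.1075]
eef_rot: [-180.0, -0.0, 170.5]
contact_force: [-3.7, -1.1, 1.9]
gripper_width: 0.0004
gripper_force: 1.6
time_s: 4.97
tcp_pos: [0.596, 0.3224, 0.1076]
eef_rot: [-180.0, -0.0, 170.5]
contact_force: [-3.7, -2.2, 1.3]
gripper_width: 0.0005
gripper_force: 1.6
```

```bash
python3 -m handwheel '[[1,0.15,-0.02,0,0],[1,0.3,-0.05,0,0],[1,0.3,-0.05,0,0]]';python3 -m handwheel '[[1,0.15,-0.02,0,0],[1,0.3,-0.05,0,0],[1,0.3,-0.05,0,0]]'
```

```text
time_s: 5.35
tcp_pos: [0.599, 0.3221, 0.1076]
eef_rot: [-180.0, 0.0, 170.5]
contact_force: [-2.4, -0.6, -0.6]
gripper_width: 0.0002
gripper_force: 1.1
time_s: 5.72
tcp_pos: [0.6021, 0.3216, 0.1076]
eef_rot: [180.0, 0.0, 170.5]
contact_force: [-1.8, -1.2, -1.0]
gripper_width: 0.0003
gripper_force: 1.1
```

```bash
python3 -m handwheel '[[1,0.1,-0.02,0,0],[1,0.2,-0.03,0,0],[1,0.2,-0.03,0,0]]'
```

```text
time_s: 6.1
tcp_pos: [0.6026, 0.3214, 0.1076]
eef_rot: [-180.0, -0.1, 170.5]
contact_force: [-9.0, 0.7, 3.4]
gripper_width: 0.0004
gripper_force: 4.6
```

```bash
python3 -m handwheel '[[1,0.1,-0.02,0,0],[1,0.1,-0.02,0,0],[1,-3,0.5,0,0],[1,-5,0.8,3,0],[0.6,-6,-3,7,8],[0.3,-7,-8,7,18],[0.3,-8,-14,7,28],[0.3,-9.2,-20,7,33]]'; python3 -m handwheel '[[0.3,0,-4.2,0,0],[0.3,0,-4.2,0,0],[0.3,0,-4.2,0,0]]'
python3 - <<'E'
from h import *
print(get_state()['tcp_pos'],get_state()['eef_rot'])
out=[]
for cam in ['top','scene']:
    p,d=imaging.capture(cam); np.savez(cam+'2.npz',p=p,d=d)
    for q in ('clip','reel'):
        for o in finder.cut_out(cam,q)[:1]: print(cam,q,o['p'],o['pixel'])
    uv=proj(cam,[.59,.322,.091])[0].astype(int);print(uv)
    c=p[max(0,uv[1]-35):uv[1]+35,uv[0]-50:uv[0]+50]; out.append(cv2.resize(c,None,fx=6,fy=6,interpolation=2))
    P,u,v=pts(cam,d); dx=P[:,0]-.6375;dy=P[:,1]-.3145;a=np.radians(-9.5);X=dx*np.cos(a)+dy*np.sin(a);Y=-dx*np.sin(a)+dy*np.cos(a);Z=P[:,2]
    m=(X<-44)&0|(X<-.040)&(X>-.1)&(abs(Y)<.022)&(abs(Z-.091)<.004)
    print('spindle flat',m.sum(),np.percentile(X[m],[0,1,99,100]),np.percentile(Y[m],[1,50,99]),np.median(Z[m]))
    m=(X<-.015)&(abs(Y)<.03)&(Z>.103)&(Z<.12); print('flange X',np.percentile(X[m],[1,50,99]),np.percentile(Y[m],[1,99]))
    m=(abs(X-.032)<.012)&(abs(Z-.111)<.003)&(abs(Y)<.04); print('upright',cv2.minAreaRect((np.c_[X,Y][m]*1e3).astype(np.float32)))
cv2.imwrite('pics/d.png',np.vstack(out)[:600,:,::-1] if 0 else np.hstack([cv2.resize(o,(400,280)) for o in out])[:,:,::-1])
E
```

```text
time_s: 7.1
tcp_pos: [0.5129, 0.1203, 0.1789]
eef_rot: [-180.0, 0.2, -156.2]
contact_force: [0.9, 0.2, 0.9]
gripper_width: 0.0346
gripper_force: 0.0
time_s: 7.48
tcp_pos: [0.5131, 0.0796, 0.1785]
eef_rot: [-180.0, 0.1, -156.5]
contact_force: [0.9, -1.1, -0.6]
gripper_width: 0.0598
gripper_force: 0.0
[0.51305028 0.07961274 0.1785105 ] [-1.79994200e+02  1.49429786e-01 -1.56525165e+02]
top reel 0.97 [232.9, 173.0]
[227 190]
spindle flat 127 [0.81481415 0.81481415 0.81481415 0.81935636] [1.61529791 1.61529791 1.61529791] -0.7297615338256385
flange X [-0.0278304  -0.02268838 -0.01527633] [-0.01912168  0.02440549]
upright ((30.2772216796875, 1.2491035461425781), (55.29729461669922, 17.632673263549805), 89.42344665527344)
scene clip 0.64 [267.2, 250.0]
scene reel 0.85 [259.9, 168.4]
[230 173]
spindle flat 97 [-0.48379895 -0.48379895 -0.48379895 -0.47983611] [1.70983295 1.70983295 1.70983295] 0.36636110325783944
flange X [-0.02792566 -0.02711744 -0.02643895] [0.00691209 0.02096784]
upright ((27.846508026123047, -0.23269271850585938), (56.07322311401367, 15.264217376708984), 89.51728057861328)
```

View pics/d.png

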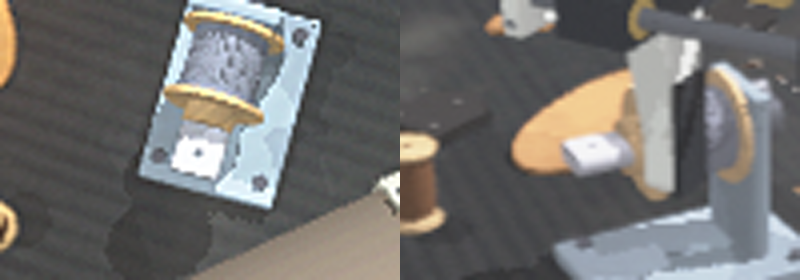

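The left (top) crop shows the reel back against the upright and the eye as a dark dot at crop (197,153), top pixel about (226.3,193.3). The right (scene) crop has a finger partly hiding the reel, with the spindle's flat end at (600,155).

Run:
```python
from h import *
t=np.load('top2.npz');p,d=t['p'],t['d']
g=cv2.cvtColor(p,cv2.COLOR_RGB2GRAY).astype(float)
print(g[188:199,220:233].astype(int))
def ray(cam,u,v,z):
    c=imaging.get_calibration(cam); K=np.array([[c['fx'],0,c['cx']],[0,c['fy'],c['cy']],[0,0,1.]])
    n=cv2.undistortPoints(np.array([[[u,v]]],float),K,np.array(c['dist'],float))[0,0]
    R=cv2.Rodrigues(np.array(c['rvec'],float))[0];o=-R.T@np.array(c['tvec']).ravel();w=R.T@np.r_[n,1];return o+w*(z-o[2])/w[2]
w=np.clip(225-g[190:197,223:230],0,None); w[w<30]=0
vv,uu=np.mgrid[190:197,223:230]; u,v=(w*uu).sum()/w.sum(),(w*vv).sum()/w.sum(); e=ray('top',u,v,.091); print('eye',u,v,e)
a=np.radians(-9.5)
for cam in('top','scene'):
    t=np.load(cam+'2.npz');P,_,_=pts(cam,t['d']);dx=P[:,0]-.6375;dy=P[:,1]-.3145;X=dx*np.cos(a)+dy*np.sin(a);Y=-dx*np.sin(a)+dy*np.cos(a);Z=P[:,2]
    m=(X<-.041)&(X>-.1)&(abs(Y)<.024)&(abs(Z-.091)<.003); print(cam,'flat',m.sum(),np.percentile(X[m],[0,2,98])*1e3,np.percentile(Y[m],[0,50,100])*1e3,np.median(Z[m]))
    m=(abs(Z-.012)<.003)&(abs(X)<.09)&(abs(Y)<.07); print(cam,'base',cv2.minAreaRect((np.c_[X,Y][m]*1e3).astype(np.float32)))
dx,dy=e[0]-.6375,e[1]-.3145;print('eye stand',dx*np.cos(a)+dy*np.sin(a),-dx*np.sin(a)+dy*np.cos(a))
```

```text
[[146 127 167 178 171 169 173 167 202 198 204 205 199]
 [143 139 172 255 182 199 207 205 205 192 197 199 194]
 [141 186 255 255 255 255 255 255 255 203 202 200 189]
 [136 239 254 255 254 255 255 255 255 255 255 255 255]
 [141 249 255 253 254 248 163 222 255 254 254 255 251]
 [182 254 254 253 255 204 121 189 255 253 253 253 245]
 [245 254 254 253 254 255 228 255 254 253 252 254 223]
 [246 255 254 251 253 254 255 253 253 253 253 252 177]
 [255 255 255 255 255 254 253 252 253 254 254 240 151]
 [124 167 251 248 255 255 255 255 255 255 255 231 143]
 [165 162 153 129 119 157 251 250 255 255 255 188 157]]
eye 226.17821782178217 192.69306930693068 [0.58461254 0.32435085 0.091     ]
top flat 119 [-66.74913737 -66.56574448 -41.76680573] [-13.48468724   0.35595279  15.08360806] 0.09102223908443456
top base ((1.1337661743164062, 1.0476417541503906), (90.3445816040039, 130.02920532226562), 89.8901138305664)
scene flat 88 [-69.30196869 -68.8924183  -42.12488644] [-16.34417146  -3.22706831  12.84766028] 0.09058540441892096
scene base ((-1.2257003784179688, -2.0085716247558594), (91.161376953125, 131.97921752929688), 89.7186050415039)
eye stand -0.0537879950648918 0.0009868056572030284
```

```bash
python3 -m handwheel '[[0.3,-0.2,0,-4,0],[0.3,-0.2,0,-8,0],[0.3,-0.2,0,-10.5,0],[0.3,-0.2,0,-12.2,0],[0.3,-0.2,0,-12.2,0]]'
```

```text
time_s: 8.4
tcp_pos: [0.5092, 0.0792, 0.0545]
eef_rot: [-180.0, -0.2, -156.5]
contact_force: [0.3, -0.7, -0.2]
gripper_width: 0.0615
gripper_force: 0.0
```

```bash
python3 -m handwheel '[[0.6,0,0,0,0],[0.8,0,0,0,0],[1,0,0,0,0],[1,0,0,0,0],[1,0,0,0,0]]' 40
```

```text
time_s: 9.02
tcp_pos: [0.5101, 0.0793, 0.056]
eef_rot: [180.0, 0.0, -156.5]
contact_force: [0.2, 0.5, 1.9]
gripper_width: 0.0218
gripper_force: 40.0
```

```bash
python3 -m handwheel '[[1,0,0,2,0],[1,0,0,6,0],[1,0,0,11,0],[1,1.5,5,11,-9],[1,3,10,11,-18],[1,4.5,15,11,-27],[1,6,20,11,-33],[1,7.3,24.4,11,-33]]'; python3 -m handwheel '[[1,0,0,0,0],[1,0,0,0,0]]'
python3 - <<'E'
from h import *
s=get_state();print(s['tcp_pos'],s['eef_rot'],s['contact_force'],s['gripper_width'])
p,d=imaging.capture('scene'); np.savez('scene3.npz',p=p,d=d)
u,v=proj('scene',[.583,.323,.1])[0].astype(int);print(u,v)
c=p[v-50:v+50,u-60:u+65];cv2.imwrite('pics/e.png',cv2.resize(c,None,fx=6,fy=6,interpolation=2)[:,:,::-1])
for o in finder.cut_out('scene','clip')[:2]:
    P,_,_=pts('scene',d,o['region']);print(o['p'],o['pixel'],np.percentile(P,[2,50,98],axis=0))
E
```

```text
time_s: 10.02
tcp_pos: [0.5831, 0.325, 0.1654]
eef_rot: [-180.0, -0.0, 170.4]
contact_force: [0.4, -0.2, -1.2]
gripper_width: 0.022
gripper_force: 40.0
time_s: 10.28
tcp_pos: [0.5824, 0.323, 0.165]
eef_rot: [-179.9, -0.1, 170.5]
contact_force: [-0.7, -0.8, -1.0]
gripper_width: 0.0217
gripper_force: 40.0
[0.58242785 0.32300402 0.16495693] [-1.79934754e+02 -6.09399836e-02  1.70521169e+02] [-0.66988967 -0.78775366 -1.00950653] 0.021717295225876267
227 170
```

View pics/e.png

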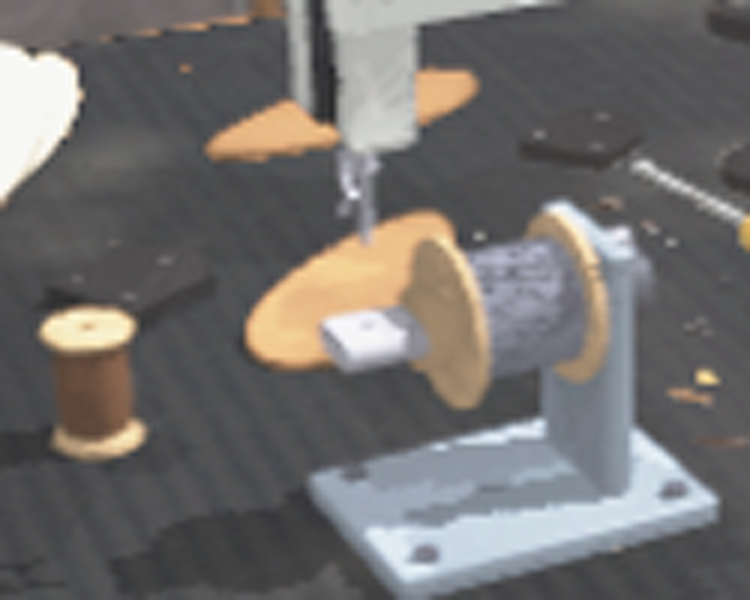

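The scene crop shows the clip held upright with its leg tip at crop (367,242). The eye is visible in the flat end at about (372,325), almost straight below. I'll compare the two by ray intersection.

```bash
cat >> h.py <<'E'
def ray(cam,u,v,z):
    c=imaging.get_calibration(cam); K=np.array([[c['fx'],0,c['cx']],[0,c['fy'],c['cy']],[0,0,1.]])
    n=cv2.undistortPoints(np.array([[[u,v]]],float),K,np.array(c['dist'],float))[0,0]
    R=cv2.Rodrigues(np.array(c['rvec'],float))[0];o=-R.T@np.array(c['tvec']).ravel();w=R.T@np.r_[n,1];return o+w*(z-o[2])/w[2]
E
python3 - <<'E'
from h import *
g=cv2.cvtColor(np.load('scene3.npz')['p'],cv2.COLOR_RGB2GRAY)
print(g[154:165,222:236]);print(g[168:182,220:240])
print('pred tip',proj('scene',[.5824,.323,.122]),'pred eye',proj('scene',[.5829,.3231,.091]))
print(ray('scene',228.2,160,.122),ray('scene',228.9,174,.091))
E
```

```text
[[ 77 114 134 114 100 131 134 100  76  72  73  75  77  79]
 [ 77 114 131 104  96 129 150 118  75  73  80  85  99 116]
 [ 78  86  84  79  98 131 148 119  88 102 126 140 170 186]
 [ 75  75  76  76  98 130 151 141 140 177 190 191 191 190]
 [ 77  77  75  86 111 143 174 193 196 198 197 198 198 198]
 [ 76  85 103 139 164 162 190 203 200 200 201 201 201 200]
 [ 91 132 182 199 193 174 190 204 200 200 200 201 200 197]
 [152 182 198 201 201 196 197 201 200 200 201 201 200 183]
 [202 200 202 202 201 201 201 201 200 201 200 200 200 177]
 [212 212 212 208 204 204 203 203 203 201 201 200 198 167]
 [212 212 213 212 213 212 212 212 211 205 200 199 189 157]]
[[192 193 195 198 200 201 200 200 198 197 197 195 192 175 141 129 130 128
  127 129]
 [192 192 195 196 197 199 198 196 196 194 196 197 186 154 128 129 132 133
  133 132]
 [195 193 193 195 193 195 195 194 193 192 193 194 186 153 128 127 132 136
  136 136]
 [196 195 194 194 196 198 201 206 202 190 181 172 158 143 135 130 129 135
  137 137]
 [195 200 211 216 223 226 232 238 238 236 216 168 160 159 149 135 131 136
  140 138]
 [198 224 244 246 246 246
[... 188 characters left out ...]
43 238 238 238 202 142 144 142
  139 140]
 [176 150 149 213 243 245 245 245 245 245 245 242 238 231 186 145 144 144
  143 140]
 [188 163 154 149 227 244 244 243 242 240 237 233 227 216 177 143 142 141
  142 139]
 [184 162 153 151 177 223 232 229 225 219 214 204 196 187 161 140 139 138
  139 137]
 [176 165 154 150 158 192 204 195 187 179 170 161 151 140 132 133 132 132
  135 136]
 [119 110 120 140 149 160 161 153 144 139 134 129 114  99  90 107 124 130
  133 133]
 [ 79  83  77  98 130 135 128 120 104  96  84  74  76  77  77  87 112 122
  129 132]]
pred tip [[227.02139919 160.51356164]] pred eye [[227.84774461 173.84624605]]
[0.58579933 0.32378363 0.122     ] [0.58427966 0.32110646 0.091     ]
```

```bash
python3 -m handwheel '[[1,0,0.03,-1,0],[1,0,0.03,-2,0],[1,0,0.03,-2.7,0],[1,0,0.03,-2.9,0],[1,0,0.03,-3.0,0],[1,0,0.03,-3.1,0],[1,0,0.03,-3.15,0],[1,0,0.03,-3.15,0]]'
```

```text
time_s: 11.38
tcp_pos: [0.583, 0.3236, 0.1343]
eef_rot: [180.0, 0.0, 170.5]
contact_force: [0.2, -0.1, -1.2]
gripper_width: 0.0217
gripper_force: 40.0
```

```bash
python3 -m handwheel '[[1,0,0,-0.1,0],[1,0,0,-0.1,0]]'
```

```text
time_s: 11.62
tcp_pos: [0.5831, 0.3237, 0.1336]
eef_rot: [180.0, 0.0, 170.5]
contact_force: [-0.5, -0.3, 1.4]
gripper_width: 0.0218
gripper_force: 40.0
```

```bash
python3 -m handwheel '[[1,0,0,-0.1,0],[1,0,0,-0.1,0]]'
```

```text
time_s: 11.88
tcp_pos: [0.5833, 0.3238, 0.1331]
eef_rot: [180.0, 0.1, 170.5]
contact_force: [-1.7, -0.7, 4.6]
gripper_width: 0.0219
gripper_force: 40.0
```

```bash
python3 -m handwheel '[[1,0,0,-0.1,0],[1,0,0,-0.1,0]]'
```

```text
time_s: 12.12
tcp_pos: [0.5835, 0.3238, 0.1327]
eef_rot: [179.9, 0.1, 170.5]
contact_force: [-2.4, -0.5, 8.5]
gripper_width: 0.0218
gripper_force: 40.0
```

```bash
python3 -m handwheel '[[1,-0.05,0,0.03,0],[1,-0.1,0,0.03,0],[1,-0.1,0,0.03,0]]'
```

```text
time_s: 12.5
tcp_pos: [0.5822, 0.324, 0.132]
eef_rot: [179.9, 0.0, 170.5]
contact_force: [-0.8, 2.3, -0.0]
gripper_width: 0.022
gripper_force: 40.0
```

```bash
python3 -m handwheel '[[1,-0.05,0,0,0],[1,-0.1,0,0,0],[1,-0.1,0,0,0]]'
```

```text
time_s: 12.88
tcp_pos: [0.581, 0.3238, 0.1313]
eef_rot: [180.0, 0.0, 170.5]
contact_force: [1.1, 2.4, -0.9]
gripper_width: 0.0216
gripper_force: 40.0
```

```bash
python3 -m handwheel '[[1,0.04,0.05,-0.1,0],[1,0.04,0.05,-0.2,0],[1,0.04,0.05,-0.2,0]]'
```

```text
time_s: 13.25
tcp_pos: [0.5812, 0.324, 0.1293]
eef_rot: [-180.0, -0.0, 170.5]
contact_force: [0.1, 1.3, -1.3]
gripper_width: 0.0214
gripper_force: 40.0
```

```bash
python3 -m handwheel '[[1,0,0.03,-0.2,0],[1,0,0.03,-0.4,0],[1,0,0.03,-0.6,0],[1,0,0.03,-0.6,0]]'
python3 - <<'E'
from h import *
p,d=imaging.capture('scene')
u,v=227,170
cv2.imwrite('pics/f.png',cv2.resize(p[v-40:v+40,u-50:u+50],None,fx=7,fy=7,interpolation=2)[:,:,::-1])
E
```

```text
time_s: 13.75
tcp_pos: [0.5812, 0.3243, 0.1233]
eef_rot: [-180.0, -0.0, 170.5]
contact_force: [0.9, 1.2, -1.4]
gripper_width: 0.0215
gripper_force: 40.0
```

View pics/f.png

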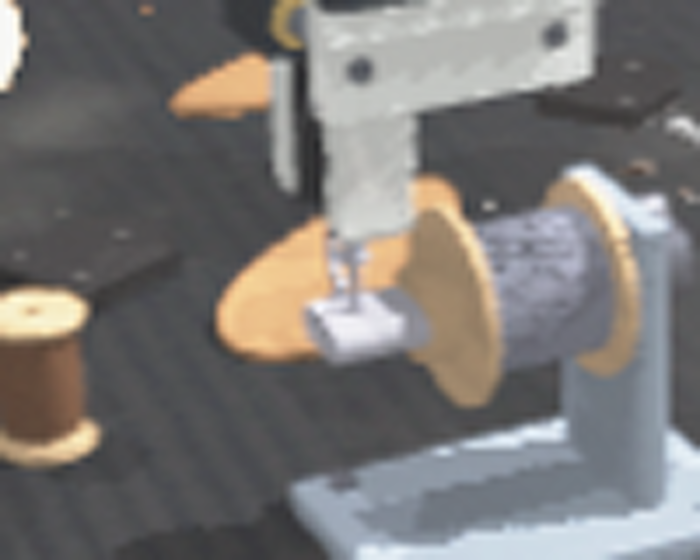

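The scene crop shows the leg entering the flat end of the spindle at (352,305), with the bow on the far side. Now I'll press down gently.

```bash
python3 -m handwheel '[[1,0,0.02,-0.1,0],[1,0,0.02,-0.2,0],[1,0,0.02,-0.3,0],[1,0,0.02,-0.4,0],[1,0,0.02,-0.4,0]]'
```

```text
time_s: 14.42
tcp_pos: [0.5818, 0.3252, 0.1205]
eef_rot: [179.9, 0.1, 170.5]
contact_force: [-1.7, 2.2, 5.4]
gripper_width: 0.0219
gripper_force: 40.0
```

```bash
python3 -m handwheel '[[1,0,0,-0.1,0],[1,0,0,-0.2,0],[1,0,0,-0.3,0],[1,0,0,-0.3,0]]'
```

```text
time_s: 14.92
tcp_pos: [0.5817, 0.3254, 0.1177]
eef_rot: [179.9, 0.1, 170.5]
contact_force: [-2.4, 2.7, 6.3]
gripper_width: 0.0216
gripper_force: 40.0
```

```bash
python3 -m handwheel '[[1,0,0,-0.1,0],[1,0,0,-0.2,0],[1,0,0,-0.2,0]]'
```

```text
time_s: 15.3
tcp_pos: [0.5817, 0.3255, 0.1154]
eef_rot: [179.9, 0.1, 170.5]
contact_force: [-1.7, 3.3, 5.4]
gripper_width: 0.0215
gripper_force: 40.0
```

```bash
python3 -m handwheel '[[1,0,0,-0.1,0],[1,0,0,-0.2,0],[1,0,0,-0.2,0]]'
```

```text
time_s: 15.68
tcp_pos: [0.5814, 0.3255, 0.1118]
eef_rot: [179.9, -0.0, 170.5]
contact_force: [-0.2, 6.5, -2.1]
gripper_width: 0.0219
gripper_force: 40.0
```

```bash
python3 -m handwheel '[[1,0,0.05,-0.1,0],[1,0,0.05,-0.2,0],[1,0,0.05,-0.3,0],[1,0,0.05,-0.3,0]]'
```

```text
time_s: 16.18
tcp_pos: [0.5811, 0.3251, 0.1085]
eef_rot: [-180.0, -0.0, 170.5]
contact_force: [1.7, 5.0, -3.1]
gripper_width: 0.0219
gripper_force: 40.0
```

```bash
python3 -m handwheel '[[1,0,0,-0.1,0],[1,0,0,-0.1,0]]'
```

```text
time_s: 16.42
tcp_pos: [0.5808, 0.3244, 0.1075]
eef_rot: [-179.9, -0.1, 170.5]
contact_force: [0.9, 2.5, -5.0]
gripper_width: 0.0219
gripper_force: 40.0
```

```bash
python3 -m handwheel '[[1,0,0,-0.1,0],[1,0,0,-0.1,0]]'
```

```text
time_s: 16.68
tcp_pos: [0.581, 0.3244, 0.1072]
eef_rot: [-179.9, -0.0, 170.5]
contact_force: [0.5, 0.6, -4.2]
gripper_width: 0.0216
gripper_force: 40.0
```

```bash
python3 -m handwheel '[[1,0,0,-0.1,0],[1,0,0,-0.1,0]]'
```

```text
time_s: 16.92
tcp_pos: [0.5813, 0.3246, 0.107]
eef_rot: [-180.0, 0.0, 170.5]
contact_force: [-1.9, -1.7, 3.5]
gripper_width: 0.0215
gripper_force: 40.0
```

```bash
python3 -m handwheel '[[1,0,0,-0.1,0],[1,0,0,-0.1,0]]'
```

```text
time_s: 17.18
tcp_pos: [0.5814, 0.3246, 0.1069]
eef_rot: [-180.0, 0.0, 170.5]
contact_force: [-3.7, -3.3, 9.5]
gripper_width: 0.0215
gripper_force: 40.0
```

```bash
python3 -m handwheel '[[1,-0.02,-0.03,0.1,0],[0.7,-0.02,-0.03,0.12,0],[0.5,-0.02,-0.03,0.12,0],[0.5,-0.02,-0.03,0.12,0],[0.5,-0.02,-0.03,0.12,0],[0.5,-0.02,-0.03,3,0],[0.5,-0.02,-0.03,7,0],[0.5,-4,-5,10,0]]'; python3 -m handwheel '[[0.5,-6,-6,0,0],[0.5,-9,-12,0,0],[0.5,-9,-17,0,0],[0.5,-9,-17,0,0]]'
python3 - <<'E'
from h import *
out=[]
for cam in('scene','top'):
    p,d=imaging.capture(cam); u,v=proj(cam,[.583,.323,.1])[0].astype(int)
    out.append(cv2.resize(p[v-40:v+40,u-40:u+40],(400,400),interpolation=2))
    for o in finder.cut_out(cam,'clip')[:1]:
        P,_,_=pts(cam,d,o['region']);print(cam,o['p'],np.percentile(P,[2,50,98],axis=0).round(3).tolist())
    P,_,_=pts(cam,d);m=(np.hypot(P[:,0]-.582,P[:,1]-.324)<.018)&(P[:,2]>.12)&(P[:,2]<.16);print('block top',P[m].max(0) if m.any() else None, np.median(P[m],0))
cv2.imwrite('pics/g.png',np.hstack(out)[:,:,::-1])
E
```

```text
time_s: 18.18
tcp_pos: [0.5473, 0.2823, 0.2029]
eef_rot: [180.0, 0.1, 170.6]
contact_force: [-0.5, -1.7, 0.2]
gripper_width: 0.044
gripper_force: 0.0
time_s: 18.68
tcp_pos: [0.4545, 0.108, 0.2028]
eef_rot: [179.9, 0.0, 170.4]
contact_force: [-0.1, -0.2, 0.2]
gripper_width: 0.0436
gripper_force: 0.0
block top None [nan nan nan]
top 0.61 [[0.576, 0.313, 0.102], [0.582, 0.324, 0.138], [0.59, 0.335, 0.142]]
block top [0.59051465 0.33524926 0.14228118] [0.58218348 0.32362915 0.13783484]
  return _methods._mean(a, axis=axis, dtype=dtype,
  ret = um.true_divide(
```

View pics/g.png

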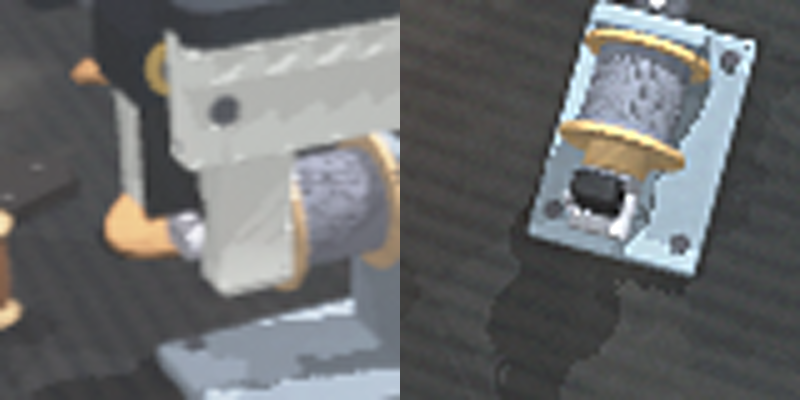

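In the top view (right) the clip's black block sits upright on the spindle at (600,190), with its top at about 138 mm against 139 mm expected when home. The reel is still back against the upright. In the scene view (left) the gripper hides the clip, but the robot is clear of it. Handing in.

```bash
python3 -c "
from plant import r
print(r.close_job())"
```

```text
the job is handed in; nothing more can be done
None
```

The reel is pushed back against the stand, the R-clip is sprung over the spindle and fully home in the eye, the gripper has let go, and the job is handed in at about 19 s of the 72 s allowed.

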